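# Take the lid off the ring-mould box

### The arm

A 6-joint arm with a two-finger parallel gripper is mounted at the origin on the work surface. World frame = base frame: x ahead of the robot, y to its left, z up, the work surface at z = 0. Lengths are in m, angles in rad, forces in N, time in s.
With the tool pointing down it reaches from about 0.4 to 0.925 m from the base axis. Payload 3.4 kg.
Tool frame: the origin (TCP) lies at the very end of the fingers, on their centre line; the grasp point (between the pads) lies 19 mm behind it; z points along the fingers, y is the direction in which the jaws open and shut (so a half turn about z gives the same grasp; the last joint's range is limited). The gripper opens to 85 mm and grips with 20 to 120 N. Pads are 22 mm wide; open, the fingers measure 114 mm over their backs; the gripper's body (76 mm by 85 mm) begins 54 mm behind the grasp point. The pads swing forward as they close: fully open they stand 13 mm farther back than shut.
Start: joints at [-1.391, 0.307, 1.506, -0, 1.328, -0.073], TCP at [0.144, -0.557, 0.202] pointing down, gripper open.
Joint ranges: [-3.12, 3.12], [-1.05, 2.28], [0.14, 2.33], [-1.42, 4.57], [0.1, 2.73], [-2.68, 2.68]. Speed limits (rad/s): [2.57, 2.57, 3.14, 3.14, 3.14, 3.14].

### API

Orientations are given as a unit quaternion [x, y, z, w].
In Python, from station import monitor, eyes, arm, spot_in, landmark_of gives the robot as it stands.
- The arm moves only by the tool jog_arm, never from a script. Its arguments are lists of equal length, an entry for each row: "grip": the finger opening in m, from 0 to 0.0854; "translation": the shift along the tool's x, y, z in m, a list of three; "delta_rot": the turn, a rotation vector about the tool's x, y, z in rad, a list of three. In form: {"grip": [grip, ...], "translation": [[tx, ty, tz], ...], "delta_rot": [[wx, wy, wz], ...]}. A call has 1 to 8 rows; each row shifts and turns the commanded pose from where the row before left it, along the tool's axes as they then stand; what a row does not reach is not made up. A row lasts 1/10 s, in which the tool goes at most 50 mm and 8.59 degrees, less where a joint would pass 70% of its speed; a pose out of reach is approached as far as the arm can. A call with a gripper value outside its range is refused whole. The fingers move at their own pace and stop on an object; "squeeze" is the grip in N (left out, the last holds). Time passes only in rows, so rows that do not move let the fingers close. It gives the time, the measured TCP pose, the force and the opening at its end, in the units of the state.
- monitor.state(): the state, without advancing time (a new reading comes with each control period).
- eyes.get_image(name): name is "side" or "top"; returns a dict with "image" (400x640x3 uint8, red, green, blue), "vfov" (degrees; the focal length in pixels is half the picture's height over the tangent of half this angle, whatever the lens; pixels are square), "cx", "cy" (the principal point, pixels), "extrinsics" (4x4, takes a point from world to camera coordinates). Camera axes: x right, y down, z forward; pixel columns grow to the right and rows downward; lengths in m; the calibration is good to about 2 mm. A picture is of the moment at which its call begins. There is no depth.
- arm.close_job(): hands the job in, once; it reports no verdict.
Trained networks look in a picture, given as the dict that the camera call returned (one of the last four; its "shot" number tells which), for a name from the list of things; names that differ only in an ending like _2 or _b are one class to them, and where a whole thing is asked for, a point or a joint stands for the part that bears it (a point fixed in the world has none). Each returns a list of dicts, best first, with "conf" (0 to 1); they miss things now and then, are a little off and sometimes report something else, mostly with a low value. They report only what shows in the picture. A call takes as long as a camera call. They do not tell look-alikes from the thing itself.
- spot_in(picture, query): "bbox" ([left, top, right, bottom] in pixels, round what is visible of it).
- landmark_of(picture, query): "location" ([row, column] in pixels: a listed point, or the origin of a listed thing).
The state is a dict: "time": time; "joint_positions": joint angles; "joint_vel": joint speeds; "effort": joint torques, N m; "eef_pos": TCP position; "tcp_rot": TCP orientation; "contact_force": force on the tool from outside, world axes, zero at the start; "moment": the same for the moment, N m; "grip_width": opening from 0.0 (shut) to 1.0 (fully open).
Only numpy, scipy, OpenCV 4.12 (cv2) and the standard library are available. Lean on these libraries where they do the work, as an engineer would, in place of code of your own. Each camera call takes 0.05 s, during which the arm holds its last target.

### The job

On the sweet stall's counter, open the larger of the two steel hinged-lid boxes: raise its lid by the black grip until it stands upright on its hinge pins, then lift it straight up off the pins and stand it, hooks down, in the slot of the wire lid rack. Let it go there, and leave the smaller box shut.

Things in the scene. Friction and masses are not known exactly. Their poses are not given: they have to be found in the camera images.
- lid_mid (a point): Loose steel lid of the larger box, 0.25-0.45 kg: centre of its plate, 142 x 190 x 8 mm. x: front edge to hinge edge, y along the hinge, z out of its top. Shut at first; upright, x points down. Two fork hooks (21 mm thick, at y = +-55 mm) straddle the pins, mouths to +x, ends 100 mm from here; hinge axis 86 mm from here along +x. Upright it drops up to 5 mm onto the pins. A lip stops it sliding forward when shut.
- grip_mid (a point): Middle of the lid's black flap grip, 60 mm wide (y), 10 thick (x), 34 high (z). It turns, slightly stiff, on a pivot 37 mm below this point, parallel to the hinge, in the plate's mid-plane 79 mm from lid_mid along -x. It starts standing straight up from the shut lid and folds forward 90 degrees and more, so a gripper can keep pointing down while the lid swings up and then hangs from it.
- box_pins (a point): Larger box: fixed, open-topped, steel, 130 (x) x 180 (y) x 70 mm high. This point is on its hinge axis, midway between the two level pins (8 mm thick, along y), 22 mm behind its rear wall, 74 mm above the counter. x points from its front wall to the pins (away from the robot, within 12 degrees), z up. The lid swings about this y axis, its front edge going up and over towards the pins.
- rack_slot (a point): Lid rack: fixed base plate 100 x 200 mm with two upright wire fences. This point is the middle of the slot's floor, 8 mm above the counter. The slot runs along y, 200 mm long, open at both ends, 46 mm wide (x) between the wires; fences rise 73 mm above this point. Its x points away from the robot within 12 degrees. The lid stands in it on its hook ends, lid_mid then 100 mm above this point.
- small_lid (a joint): Lid of the smaller, similar box (90 x 120 x 50 mm), to be left alone: 0 shut, grows to 1.6 rad as it opens. The top of its grip, 108 mm above the counter, is the highest thing that may lie in the way between the larger box and the rack.
Not all that is in view belongs to the job. Leave any orange or red look-alike of the part that bears lid_mid alone.

How it is judged:
On the way, in this order (a step that is already met when the one before it is completed fails the run):
1. the lid stands upright (within 15 degrees) with its hooks still on the box's pins (angle between lid_mid's own x axis and vertical above 2.88 rad and horizontal distance between lid_mid and box_pins below 0.035 m and z of lid_mid in the frame of box_pins below 0.094 m), for 0.1 s.
2. the lid, still upright within 20 degrees, is lifted straight up off the pins (angle between lid_mid's own x axis and vertical above 2.79 rad and horizontal distance between lid_mid and box_pins below 0.05 m and z of lid_mid in the frame of box_pins above 0.106 m).
At the end, for the whole second after the job is handed in: The larger box's lid stands at rest in the rack's slot on its hook ends, hooks down, within 22 degrees of upright, its centre within 35 mm of the slot's middle across the slot and 50 mm along it; the smaller box's lid is shut (below 0.1 rad) (angle between lid_mid's own x axis and vertical above 2.75 rad and x of lid_mid in the frame of rack_slot between -0.035 and 0.035 m and y of lid_mid in the frame of rack_slot between -0.05 and 0.05 m and z of lid_mid in the frame of rack_slot between 0.08 and 0.112 m and linear speed of lid below 0.02 m/s and value of joint small_lid below 0.1 rad); the robot touches nothing.
It fails at once if the smaller box's lid is raised (value of joint small_lid above 0.2 rad).
It also fails if it takes over 58 s, if anything falls off the work surface, if the arm or the gripper's body presses on something with over 40 N, if the wrist force passes 120 N, or if a joint passes its speed limit or range.

## Working session

There is one attempt and no reset: what is moved stays moved. The work goes in short steps, Python scripts to look and compute and a tool call to move; the robot and the scene stay as the last step left them, time stands still between calls to the robot, and variables do not carry over. Pictures are saved under pics/ and viewed, and the job is handed in when it is done.

Besides the shell and the picture viewer there is one more tool, called after "Call:" as name(argument=value, ...), one argument or row to a line, values as JSON. jog_arm: Moves the arm, as the interface text tells. Its arguments: {"type":"object","properties":{"grip":{"type":"array","items":{"type":"number"}},"translation":{"type":"array","items":{"type":"array","items":{"type":"number"}}},"delta_rot":{"type":"array","items":{"type":"array","items":{"type":"number"}}},"squeeze":{"type":"number"}},"required":["grip","translation","delta_rot"]}

```bash
ls; mkdir -p pics
python3 - <<'E'
from station import monitor, eyes, arm, spot_in, landmark_of
import cv2,numpy as np
print(monitor.state())
for n in ["side","top"]:
    p=eyes.get_image(n)
    cv2.imwrite(f"pics/a_{n}.png",p["image"][:,:,::-1])
    print(n,p["vfov"],p["cx"],p["cy"],np.round(p["extrinsics"],4).tolist(),[k for k in p])
    for q in ["lid_mid","grip_mid","box_pins","rack_slot","small_lid"]:
        print(q,[(np.round(d["location"],1).tolist(),round(d["conf"],2)) for d in landmark_of(p,q)])
        print('  box',[(np.round(d["bbox"],0).tolist(),round(d["conf"],2)) for d in spot_in(p,q)])
E
```

```text
pics
{'time': 0.0, 'joint_positions': array([-1.39155286e+00,  3.07554574e-01,  1.50767085e+00, -3.23306040e-05,
        1.32837299e+00, -7.34999158e-02]), 'joint_vel': array([ 0.00108504,  0.00085715, -0.00086707, -0.00012478, -0.00017473,
       -0.00081724]), 'effort': array([-3.13307246e-04, -4.57556641e+01, -2.51916271e+01, -1.52605862e-04,
        1.31799132e-02,  1.98071643e-05]), 'eef_pos': array([ 0.14361582, -0.55600514,  0.20149259]), 'tcp_rot': array([ 9.92024729e-01,  1.26039405e-01, -6.86661985e-05, -1.00065068e-03]), 'contact_force': array([ 1.01450819,  1.31560894, -0.27223696]), 'moment': array([ 0.01354056, -0.01325033, -0.0104342 ]), 'grip_width': 0.9985354897774581}
side 45.2167686888416 318.2416003442914 204.52234494687661 [[-0.9755, -0.2197, 0.0154, 0.4231], [-0.1585, 0.652, -0.7415, 0.1518], [0.1528, -0.7257, -0.6708, 1.3425], [0.0, 0.0, 0.0, 1.0]] ['image', 'vfov', 'cx', 'cy', 'extrinsics', 'shot']
lid_mid [([297.3, 255.5], 0.96), ([223.1, 347.5], 0.8), ([309.6, 349.5], 0.65)]
  box [([309.0, 199.0, 392.0, 255.0], 0.77), ([206.0, 262.0, 293.0, 336.0], 0.72), ([308.0, 270.0, 400.0, 355.0], 0.68)]
grip_mid [([295.4, 287.9], 0.76), ([239.8, 363.3], 0.74), ([287.4, 327.9], 0.62)]
  box [([355.0, 230.0, 379.0, 248.0], 0.73), ([280.0, 282.0, 294.0, 311.0], 0.64), ([318.0, 278.0, 336.0, 305.0], 0.54)]
box_pins []
  box [([206.0, 263.0, 284.0, 354.0], 0.89)]
rack_slot [([220.7, 275.3], 0.87), ([294.3, 255.7], 0.16)]
  box [([256.0, 181.0, 299.0, 252.0], 0.58)]Traceback (most recent call last):
  File "<stdin>", line 9, in <module>
ValueError: it knows: box_pins, grip_mid, lid_mid, rack_slot
```

Run:
```python
from station import monitor, eyes, arm, spot_in, landmark_of
import cv2,numpy as np
for n in ["top"]:
    p=eyes.get_image(n)
    cv2.imwrite(f"pics/a_{n}.png",p["image"][:,:,::-1])
    print(n,p["vfov"],p["cx"],p["cy"],np.round(p["extrinsics"],4).tolist())
    for q in ["lid_mid","grip_mid","box_pins","rack_slot"]:
        print(q,[(np.round(d["location"],1).tolist(),round(d["conf"],2)) for d in landmark_of(p,q)])
        print('  box',[(np.round(d["bbox"],0).tolist(),round(d["conf"],2)) for d in spot_in(p,q)])
```

```text
top 49.362083996815855 312.04230484172734 195.75145343704907 [[-0.0012, -0.9999, -0.0121, -0.0014], [-0.9988, 0.0018, -0.0479, 0.4154], [0.048, 0.012, -0.9988, 1.0517], [0.0, 0.0, 0.0, 1.0]]
lid_mid [([248.7, 207.1], 0.67), ([156.4, 178.5], 0.65), ([225.2, 321.4], 0.62)]
  box [([136.0, 110.0, 217.0, 185.0], 0.91), ([274.0, 181.0, 371.0, 273.0], 0.85), ([160.0, 204.0, 251.0, 300.0], 0.76)]
grip_mid [([183.4, 170.3], 0.76), ([221.8, 212.9], 0.68), ([248.5, 296.7], 0.42)]
  box [([286.0, 238.0, 308.0, 261.0], 0.68), ([197.0, 215.0, 232.0, 228.0], 0.57), ([156.0, 181.0, 192.0, 189.0], 0.45)]
box_pins []
  box [([142.0, 111.0, 220.0, 183.0], 0.84)]
rack_slot [([136.7, 311.5], 0.76)]
  box [([270.0, 111.0, 354.0, 159.0], 0.97)]
```

View pics/a_side.png

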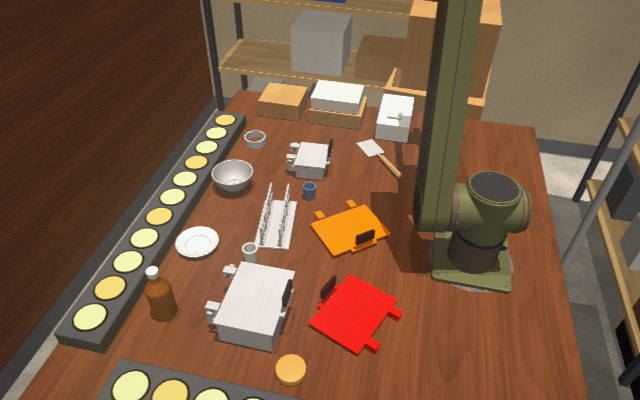

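View pics/a_top.png

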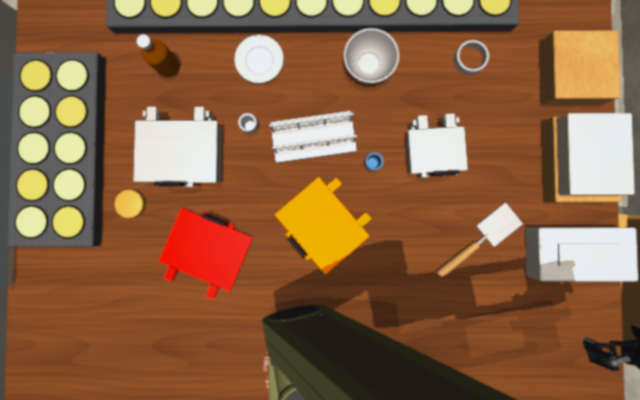

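The larger box (grey, side about (255,305), top about (176,152)) sits left of the rack (side (277,220), top (314,136)). The orange and red lids are look-alikes, and the small box is far right in the top view, out of the way. Next I triangulate and zoom in.

```bash
cat > h.py <<'E'
import numpy as np,cv2
from station import monitor, eyes, arm, spot_in, landmark_of
def K(p):
    f=200/np.tan(np.radians(p["vfov"])/2); return np.array([[f,0,p["cx"]],[0,f,p["cy"]],[0,0,1]])
def P(p): return K(p)@np.array(p["extrinsics"])[:3]
def tri(p1,rc1,p2,rc2):
    X=cv2.triangulatePoints(P(p1),P(p2),np.array(rc1[::-1],float).reshape(2,1),np.array(rc2[::-1],float).reshape(2,1))[:,0]
    X=X[:3]/X[3]; return X,[np.round(proj(p,X)-np.array(rc),1) for p,rc in((p1,rc1),(p2,rc2))]
def proj(p,X):
    u=P(p)@np.r_[X,1]; return (u[:2]/u[2])[::-1]
def atz(p,rc,z):
    M=P(p); H=M[:,[0,1]]; H=np.c_[H,M[:,2]*z+M[:,3]]
    w=np.linalg.solve(H,[rc[1],rc[0],1]); return w[:2]/w[2]
def crop(p,name,r0,r1,c0,c1,s=6):
    im=cv2.resize(p["image"][r0:r1,c0:c1,::-1],None,fx=s,fy=s,interpolation=cv2.INTER_CUBIC)
    for c in range((c0+9)//10*10,c1,10): cv2.putText(im,str(c),((c-c0)*s,8),0,.3,(0,0,255)); cv2.line(im,((c-c0)*s,10),((c-c0)*s,14),(0,0,255))
    for r in range((r0+9)//10*10,r1,10): cv2.putText(im,str(r),(0,(r-r0)*s),0,.3,(0,0,255)); cv2.line(im,(20,(r-r0)*s),(26,(r-r0)*s),(0,0,255))
    cv2.imwrite(name,im)
E
python3 - <<'E'
from h import *
s=eyes.get_image("side");t=eyes.get_image("top")
print("lid",tri(s,[297.3,255.5],t,[156.4,178.5]))
print("grip",tri(s,[295.4,287.9],t,[183.4,170.3]))
print("rack",tri(s,[220.7,275.3],t,[136.7,311.5]))
crop(s,"pics/c1.png",255,350,200,300);crop(t,"pics/c2.png",100,195,125,225);crop(t,"pics/c3.png",105,165,262,362)
crop(s,"pics/c4.png",180,255,240,310,7)
E
```

```text
lid (array([0.51284836, 0.30977974, 0.0656866 ]), [array([0.5, 2.6]), array([-3.3, -0.5])])
grip (array([0.43787056, 0.3136871 , 0.10325837]), [array([-0.1, -0.5]), array([0.6, 0.1])])
rack (array([ 5.61645313e-01, -5.53716841e-04,  1.92413737e-02]), [array([0.1, 0.8]), array([-1.1, -0.2])])
```

View pics/c1.png

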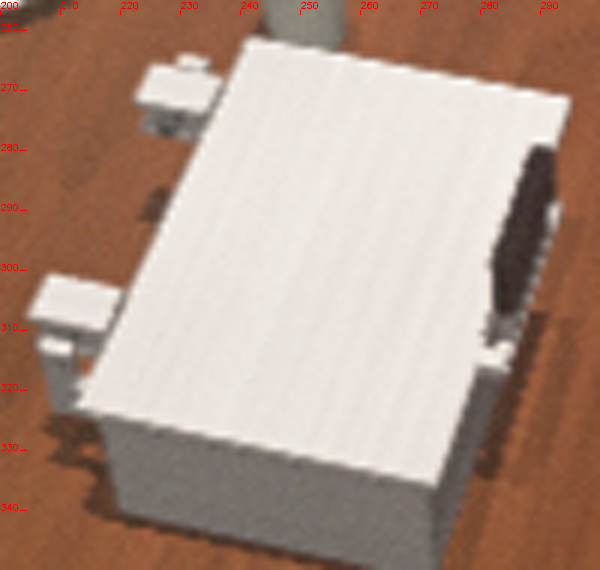

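View pics/c2.png

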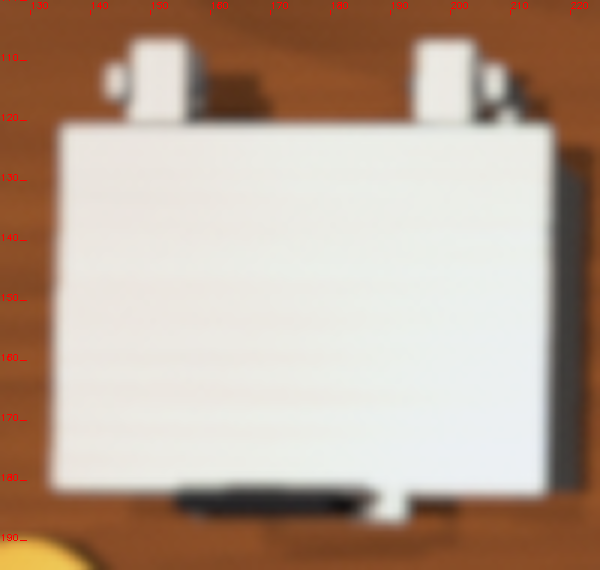

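View pics/c3.png

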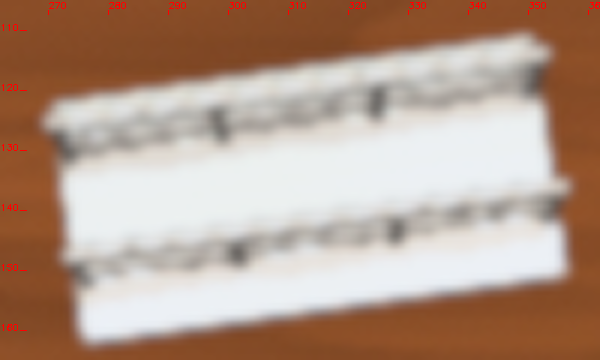

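View pics/c4.png

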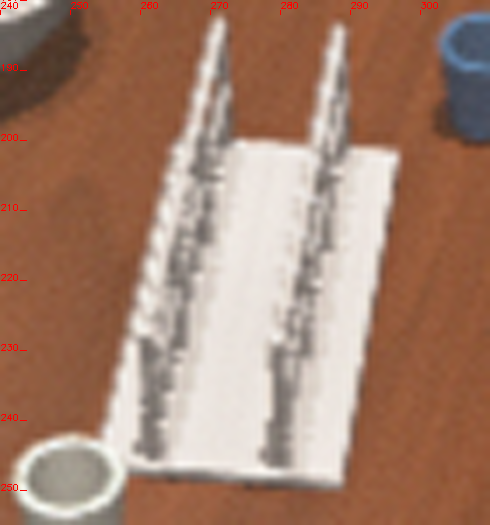

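Run:
```python
from h import *
s=eyes.get_image("side");t=eyes.get_image("top")
S=[(262,241),(271,294.5),(335.5,271.5),(323,213)]
T=[(121,215.5),(182.5,215),(182,133),(121,134.5)]
C=[]
for a,b in zip(S,T):
    X,r=tri(s,a,t,b);C.append(X);print(X.round(4),r, atz(t,b,.078).round(4),atz(s,a,.078).round(4))
C=np.array(C);print("centre",C.mean(0))
# rack base corners top view, z=.008
for n,p,cs in (("t",t,[(162,275),(151,353.5)]),("s",s,[(201,296),(248,287.5)])):
    for c in cs: print(n,atz(p,c,.008).round(4))
# fence tops z=.081  top view: rear fence, front fence ends
for c in [(122.5,269.5),(111.5,350)]: print("rear",atz(t,c,.081).round(4))
for c in [(148,272.5),(136,354.5)]: print("front",atz(t,c,.081).round(4))
# pins in top
for c in [(114,142),(114,208.5)]: print("pin",atz(t,c,.074).round(4))
```

```text
[0.5862 0.2204 0.0759] [array([0. , 0.2]), array([-0.2, -0. ])] [0.5853 0.2198] [0.5859 0.222 ]
[0.4447 0.2197 0.0789] [array([0.1, 0.6]), array([-0.8, -0.1])] [0.443  0.2196] [0.4464 0.2191]
[0.4468 0.409  0.0779] [array([0.1, 0.9]), array([-1. , -0.2])] [0.4445 0.4086] [0.4488 0.4091]
[0.5864 0.408  0.0774] [array([0. , 0.1]), array([-0.1, -0. ])] [0.586  0.4077] [0.5864 0.4084]
centre [0.51605246 0.31428154 0.0775281 ]
t [0.4987 0.0889]
t [ 0.5253 -0.1038]
s [ 0.5302 -0.1117]
s [0.5031 0.0863]
rear [0.5807 0.0947]
rear [ 0.6054 -0.0902]
front [0.5217 0.0876]
front [ 0.5487 -0.1002]
pin [0.6033 0.3922]
pin [0.6026 0.2372]
```

Call:
jog_arm(
  grip=[0.085, 0.085, 0.085, 0.085, 0.085, 0.085, 0.085, 0.085],
  translation=[
    [0, 0, 0],
    [0, 0, 0],
    [0, 0, 0],
    [0, 0, 0],
    [0, 0, 0],
    [0, 0, 0],
    [0, 0, 0],
    [0, 0, 0],
  ],
  delta_rot=[
    [0, 0, -0.147],
    [0, 0, -0.147],
    [0, 0, -0.147],
    [0, 0, -0.147],
    [0, 0, -0.147],
    [0, 0, -0.147],
    [0, 0, -0.147],
    [0, 0, -0.147],
  ],
  squeeze=60,
)

```text
time: 1.9
eef_pos: [0.1438, -0.5568, 0.2024]
tcp_rot: [0.754, 0.657, -0.0, 0.0]
contact_force: [-0.1, 0.3, -0.2]
grip_width: 0.994
```

Call:
jog_arm(
  grip=[0.085, 0.085, 0.085, 0.085, 0.085, 0.085, 0.085, 0.085],
  translation=[
    [0, 0, 0],
    [0.03, 0.038, 0],
    [0.03, 0.038, 0],
    [0.03, 0.038, 0],
    [0.03, 0.038, 0],
    [0.03, 0.038, 0],
    [0.03, 0.038, 0],
    [0.03, 0.038, 0],
  ],
  delta_rot=[
    [0, 0, -0.137],
    [0, 0, 0],
    [0, 0, 0],
    [0, 0, 0],
    [0, 0, 0],
    [0, 0, 0],
    [0, 0, 0],
    [0, 0, 0],
  ],
)

```text
time: 2.7
eef_pos: [0.4122, -0.3468, 0.2027]
tcp_rot: [0.709, 0.705, -0.0, 0.0]
contact_force: [0.1, -0.6, 0.5]
grip_width: 0.994
```

Call:
jog_arm(
  grip=[0.085, 0.085, 0.085, 0.085, 0.085, 0.085, 0.085, 0.085],
  translation=[
    [0.045, 0.01, 0],
    [0.045, 0.01, 0],
    [0.045, 0.01, 0],
    [0.045, 0, 0],
    [0.045, 0, 0],
    [0.045, 0, 0],
    [0.045, 0, 0],
    [0.045, 0, 0],
  ],
  delta_rot=[
    [0, 0, 0],
    [0, 0, 0],
    [0, 0, 0],
    [0, 0, 0],
    [0, 0, 0],
    [0, 0, 0],
    [0, 0, 0],
    [0, 0, 0],
  ],
)

```text
time: 3.5
eef_pos: [0.4425, 0.0135, 0.2027]
tcp_rot: [0.709, 0.705, 0.0, 0.0]
contact_force: [0.7, 1.0, -0.7]
grip_width: 0.993
```

Call:
jog_arm(
  grip=[0.085, 0.085, 0.085, 0.085, 0.085, 0.085, 0.085, 0.085],
  translation=[
    [0.043, 0, 0],
    [0.043, 0, 0],
    [0.043, 0, 0],
    [0.043, 0, 0],
    [0.043, 0, 0],
    [0.043, -0.003, 0],
    [0.042, -0.002, 0],
    [0, 0, 0.03],
  ],
  delta_rot=[
    [0, 0, -0.006],
    [0, 0, 0],
    [0, 0, 0],
    [0, 0, 0],
    [0, 0, 0],
    [0, 0, 0],
    [0, 0, 0],
    [0, 0, 0],
  ],
)

```text
time: 4.3
eef_pos: [0.4411, 0.3193, 0.1759]
tcp_rot: [0.705, 0.709, 0.006, 0.0]
contact_force: [1.3, -0.2, -0.6]
grip_width: 0.994
```

Run:
```python
from h import *
s=eyes.get_image("side");t=eyes.get_image("top")
m=monitor.state();print(m["eef_pos"],m["tcp_rot"],m["time"])
crop(s,"pics/d1.png",180,340,200,340,4)
for n,p in(("s",s),("t",t)):print([(np.round(d["location"],1).tolist(),round(d["conf"],2)) for d in landmark_of(p,"grip_mid")], proj(p,m["eef_pos"]))
```

```text
[0.43483034 0.31161574 0.16936913] [ 0.70579653  0.7084061  -0.00338609 -0.00076339] 4.4
[([240.4, 362.7], 0.76), ([293.0, 288.4], 0.74), ([288.1, 327.6], 0.57)] [276.59577012 288.18318528]
[([247.0, 294.1], 0.6), ([220.9, 211.0], 0.57), ([183.8, 170.4], 0.47)] [183.05851186 160.65660185]
```

View pics/d1.png

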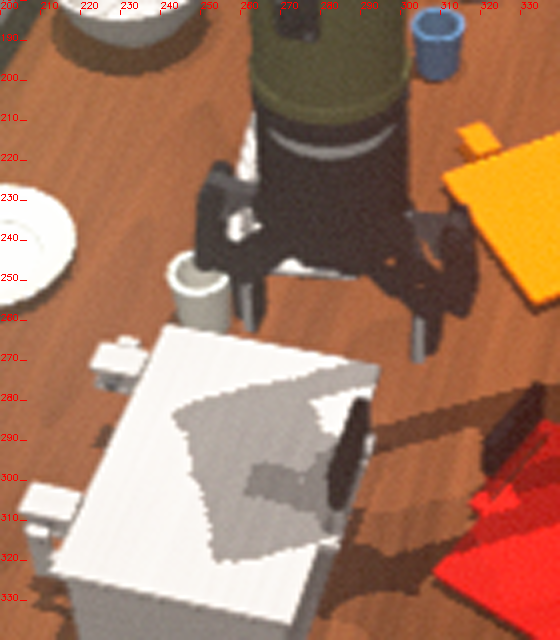

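The fingers (tips about (260,248) and (358,304)) straddle the black grip at about (293,288), clear of the lid. I'll descend next.

Call:
jog_arm(
  grip=[0.085, 0.085, 0.085, 0.085, 0.085, 0.085, 0.085],
  translation=[
    [0, 0, 0],
    [0, 0, 0.02],
    [0, 0, 0.02],
    [0, 0, 0.02],
    [0, 0, 0.017],
    [0, 0, 0],
    [0, 0, 0],
  ],
  delta_rot=[
    [0, 0, 0],
    [0, 0, 0],
    [0, 0, 0],
    [0, 0, 0],
    [0, 0, 0],
    [0, 0, 0],
    [0, 0, 0],
  ],
)

```text
time: 5.2
eef_pos: [0.4384, 0.3114, 0.0964]
tcp_rot: [0.707, 0.707, 0.001, 0.0]
contact_force: [-0.2, 0.3, -0.3]
grip_width: 0.99
```

Call:
jog_arm(
  grip=[0.085, 0.04, 0.0, 0.0, 0.0, 0.0, 0.0, 0.0],
  translation=[
    [0, -0.001, 0.003],
    [0, 0, 0],
    [0, 0, 0],
    [0, 0, 0],
    [0, 0, 0],
    [0, 0, 0],
    [0, 0, 0],
    [0, 0, 0],
  ],
  delta_rot=[
    [0, 0, 0],
    [0, 0, 0],
    [0, 0, 0],
    [0, 0, 0],
    [0, 0, 0],
    [0, 0, 0],
    [0, 0, 0],
    [0, 0, 0],
  ],
  squeeze=60,
)

```text
time: 6.0
eef_pos: [0.437, 0.3119, 0.0928]
tcp_rot: [0.707, 0.707, 0.0, 0.0]
contact_force: [-0.2, -0.8, 3.0]
grip_width: 0.088
```

Call:
jog_arm(
  grip=[0, 0, 0, 0],
  translation=[
    [0, 0, 0],
    [0, 0, 0],
    [0, 0, 0],
    [0, 0, 0],
  ],
  delta_rot=[
    [0, 0, 0],
    [0, 0, 0],
    [0, 0, 0],
    [0, 0, 0],
  ],
)

```text
time: 6.4
eef_pos: [0.437, 0.3119, 0.0927]
tcp_rot: [0.707, 0.707, 0.0, 0.0]
contact_force: [-0.2, -0.2, 4.8]
grip_width: 0.089
```

Call:
jog_arm(
  grip=[0, 0, 0, 0, 0, 0, 0, 0],
  translation=[
    [0, 0.0004, -0.0108],
    [0, 0.0011, -0.0107],
    [0, 0.0017, -0.0107],
    [0, 0.0025, -0.0105],
    [0, 0.0031, -0.0103],
    [0, 0.0038, -0.0101],
    [0, 0.0045, -0.0098],
    [0, 0.0051, -0.0095],
  ],
  delta_rot=[
    [0, 0, 0],
    [0, 0, 0],
    [0, 0, 0],
    [0, 0, 0],
    [0, 0, 0],
    [0, 0, 0],
    [0, 0, 0],
    [0, 0, 0],
  ],
)

```text
time: 7.2
eef_pos: [0.4594, 0.3118, 0.1758]
tcp_rot: [0.707, 0.707, 0.0, 0.0]
contact_force: [0.7, 0.0, -1.9]
grip_width: 0.088
```

Run:
```python
from h import *
s=eyes.get_image("side");t=eyes.get_image("top")
m=monitor.state();print(m["eef_pos"],m["tcp_rot"],m["time"],m["contact_force"],m["grip_width"])
crop(s,"pics/e1.png",180,340,200,340,4)
```

```text
[0.46113393 0.31255141 0.1766678 ] [0.70690916 0.70730082 0.00211484 0.00072196] 7.3 [ 0.40558456 -0.18178763 -2.39303248] 0.09272759856744836
```

View pics/e1.png

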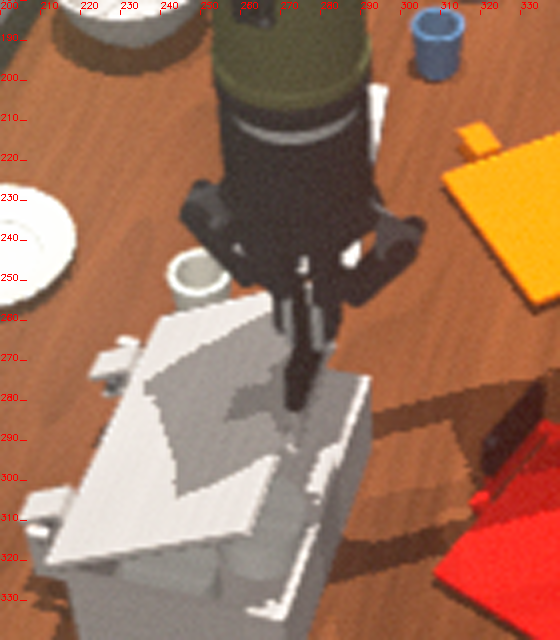

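The lid is up about 30°, its hooks still at the pins (about (228,270) and (210,308)) and the grip firmly held. I'll continue the arc.

Call:
jog_arm(
  grip=[0, 0, 0, 0, 0, 0, 0, 0],
  translation=[
    [0, 0.0057, -0.0092],
    [0, 0.0063, -0.0088],
    [0, 0.0069, -0.0083],
    [0, 0.0074, -0.0079],
    [0, 0.0079, -0.0074],
    [0, 0.0083, -0.0069],
    [0, 0.0088, -0.0063],
    [0, 0.0092, -0.0057],
  ],
  delta_rot=[
    [0, 0, 0],
    [0, 0, 0],
    [0, 0, 0],
    [0, 0, 0],
    [0, 0, 0],
    [0, 0, 0],
    [0, 0, 0],
    [0, 0, 0],
  ],
)

```text
time: 8.1
eef_pos: [0.5201, 0.3118, 0.2357]
tcp_rot: [0.707, 0.707, 0.0, -0.0]
contact_force: [0.1, -0.4, -3.2]
grip_width: 0.089
```

Call:
jog_arm(
  grip=[0, 0, 0, 0, 0, 0, 0, 0],
  translation=[
    [0, 0.0095, -0.005],
    [0, 0.0098, -0.0043],
    [0, 0.0101, -0.0035],
    [0, 0.0103, -0.0028],
    [0, 0.0105, -0.0022],
    [0, 0.0107, -0.0015],
    [0, 0.0107, -0.001],
    [0, 0.0108, -0.0003],
  ],
  delta_rot=[
    [0, 0, 0],
    [0, 0, 0],
    [0, 0, 0],
    [0, 0, 0],
    [0, 0, 0],
    [0, 0, 0],
    [0, 0, 0],
    [0, 0, 0],
  ],
)

```text
time: 8.9
eef_pos: [0.6024, 0.3119, 0.2557]
tcp_rot: [0.707, 0.707, -0.0, -0.0]
contact_force: [-0.7, 0.1, -3.4]
grip_width: 0.087
```

Call:
jog_arm(
  grip=[0, 0, 0, 0],
  translation=[
    [0, 0, 0],
    [0, 0, 0],
    [0, 0, 0],
    [0, 0, 0],
  ],
  delta_rot=[
    [0, 0, 0],
    [0, 0, 0],
    [0, 0, 0],
    [0, 0, 0],
  ],
)

```text
time: 9.3
eef_pos: [0.6011, 0.3119, 0.256]
tcp_rot: [0.707, 0.708, -0.0, -0.0]
contact_force: [0.8, 0.5, -3.6]
grip_width: 0.088
```

Run:
```python
from h import *
s=eyes.get_image("side");t=eyes.get_image("top")
m=monitor.state();print(m["eef_pos"],m["tcp_rot"],m["time"],m["contact_force"],m["grip_width"])
crop(s,"pics/f1.png",170,330,170,310,4)
crop(t,"pics/f2.png",50,200,90,230,4)
for n,p in(("s",s),("t",t)):print([(np.round(d["location"],1).tolist(),round(d["conf"],2)) for d in landmark_of(p,"lid_mid")], proj(p,[.602,.314,.16]))
```

```text
[0.60127835 0.31198417 0.25610138] [ 7.06649802e-01  7.07563464e-01  6.77457200e-06 -3.84900491e-05] 9.4 [-0.29086177 -0.37041638 -3.57436059] 0.09225564038464219
[([227.3, 344.7], 0.72), ([308.4, 351.6], 0.69), ([268.0, 218.2], 0.56)] [266.75906305 217.4725425 ]
[([246.6, 203.5], 0.86), ([224.0, 321.6], 0.73), ([107.3, 165.2], 0.7)] [104.91265401 162.34401847]
```

View pics/f1.png

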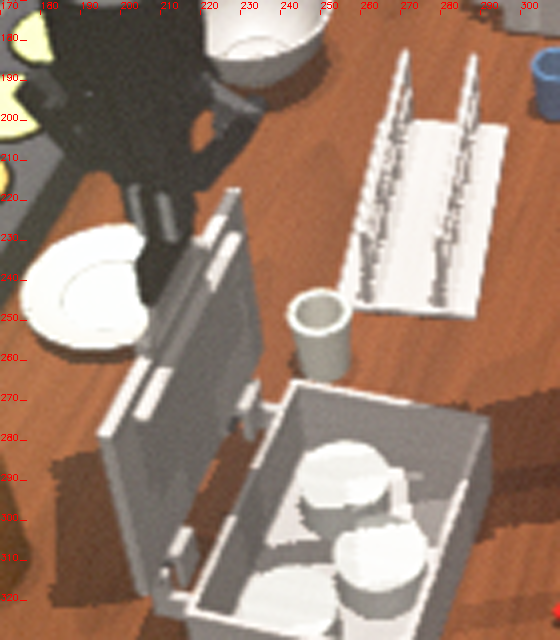

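View pics/f2.png

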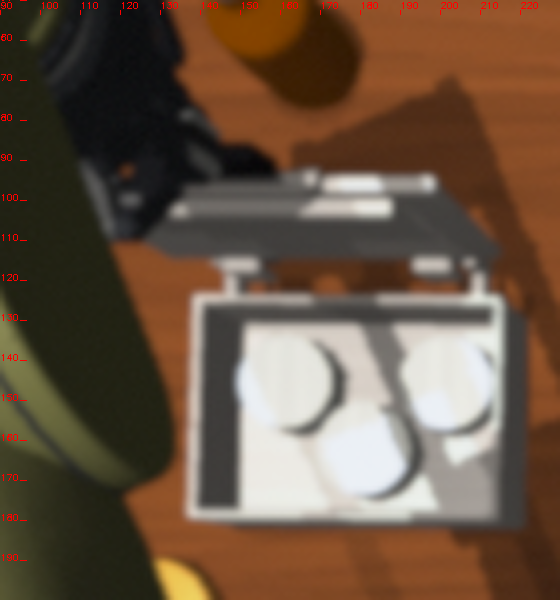

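The lid stands upright (side view, top edge about (235,188)–(105,430) in the crop), with its hooks at the pins. It's hanging from the grip. I'll lift it straight up now.

Call:
jog_arm(
  grip=[0, 0, 0, 0, 0, 0, 0, 0],
  translation=[
    [0, 0, -0.006],
    [0, 0, -0.01],
    [0, 0, -0.012],
    [0, 0, -0.012],
    [0, 0, -0.012],
    [0, 0, -0.012],
    [0, 0, -0.01],
    [0, 0, -0.006],
  ],
  delta_rot=[
    [0, 0, 0],
    [0, 0, 0],
    [0, 0, 0],
    [0, 0, 0],
    [0, 0, 0],
    [0, 0, 0],
    [0, 0, 0],
    [0, 0, 0],
  ],
)

```text
time: 10.3
eef_pos: [0.6021, 0.3121, 0.3376]
tcp_rot: [0.707, 0.707, 0.001, 0.0]
contact_force: [0.6, 0.8, -3.6]
grip_width: 0.086
```

Call:
jog_arm(
  grip=[0, 0, 0, 0],
  translation=[
    [0, 0, 0],
    [0, 0, 0],
    [0, 0, 0],
    [0, 0, 0],
  ],
  delta_rot=[
    [0, 0, 0],
    [0, 0, 0],
    [0, 0, 0],
    [0, 0, 0],
  ],
)

```text
time: 10.7
eef_pos: [0.6013, 0.3118, 0.335]
tcp_rot: [0.707, 0.707, -0.001, -0.0]
contact_force: [-0.5, -0.0, -3.6]
grip_width: 0.087
```

Run:
```python
from h import *
s=eyes.get_image("side");t=eyes.get_image("top")
m=monitor.state();print(m["eef_pos"],m["tcp_rot"],m["time"],m["contact_force"],m["grip_width"])
crop(s,"pics/g1.png",140,320,160,300,4)
X=np.array([.602,.314,.238])
for n,p in(("s",s),("t",t)):print([(np.round(d["location"],1).tolist(),round(d["conf"],2)) for d in landmark_of(p,"lid_mid")], proj(p,X))
```

```text
[0.601523   0.31185276 0.33530595] [ 7.06753210e-01  7.07459988e-01 -4.80725035e-04 -1.84462250e-04] 10.8 [-0.36524665 -0.58594705 -3.81778127] 0.0882374932849211
[([309.1, 352.2], 0.95), ([242.2, 214.3], 0.93), ([228.0, 347.1], 0.66)] [243.33934674 212.98687894]
[([95.9, 150.3], 0.87), ([247.6, 206.0], 0.74), ([227.0, 319.4], 0.66)] [ 94.63227322 148.08408989]
```

View pics/g1.png

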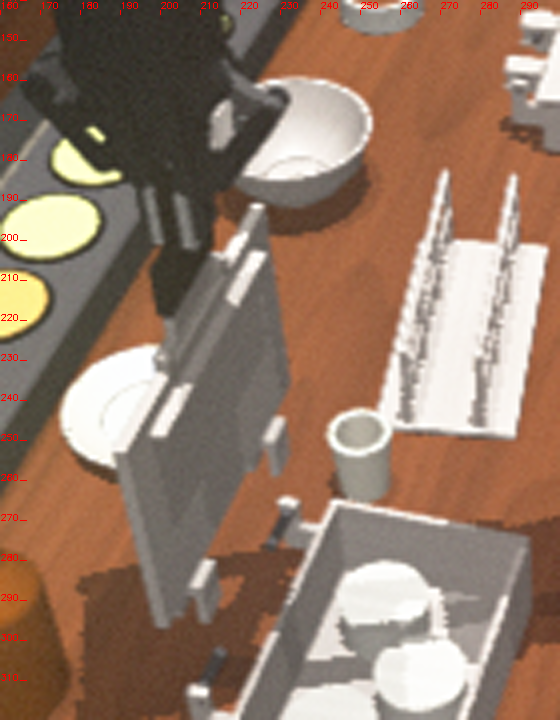

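The lid is clear of the pins, and the hooks are higher than the fences. I'll carry it over to the rack.

Call:
jog_arm(
  grip=[0, 0, 0, 0, 0, 0, 0, 0],
  translation=[
    [-0.007, 0, 0],
    [-0.014, -0.002, 0],
    [-0.02, -0.002, 0],
    [-0.024, -0.003, 0],
    [-0.024, -0.003, 0],
    [-0.024, -0.003, 0],
    [-0.024, -0.003, 0],
    [-0.024, -0.003, 0],
  ],
  delta_rot=[
    [0, 0, 0],
    [0, 0, 0],
    [0, 0, 0],
    [0, 0, 0],
    [0, 0, 0],
    [0, 0, 0],
    [0, 0, 0],
    [0, 0, 0],
  ],
)

```text
time: 11.7
eef_pos: [0.582, 0.148, 0.3363]
tcp_rot: [0.707, 0.707, -0.0, 0.0]
contact_force: [-0.1, -0.7, -3.0]
grip_width: 0.093
```

Call:
jog_arm(
  grip=[0, 0, 0, 0, 0, 0, 0, 0],
  translation=[
    [-0.024, -0.003, 0],
    [-0.024, -0.003, 0],
    [-0.024, -0.003, 0],
    [-0.024, -0.003, 0],
    [-0.022, -0.003, 0],
    [-0.018, -0.002, 0],
    [-0.012, -0.002, 0],
    [-0.005, 0, 0],
  ],
  delta_rot=[
    [0, 0, 0],
    [0, 0, 0],
    [0, 0, 0],
    [0, 0, 0],
    [0, 0, 0],
    [0, 0, 0],
    [0, 0, 0],
    [0, 0, 0],
  ],
)

```text
time: 12.5
eef_pos: [0.563, -0.0042, 0.3363]
tcp_rot: [0.708, 0.707, -0.0, 0.0]
contact_force: [-0.1, 0.3, -3.6]
grip_width: 0.089
```

Call:
jog_arm(
  grip=[0, 0, 0, 0, 0, 0, 0, 0],
  translation=[
    [0, 0, 0],
    [0, 0, 0],
    [0, 0, 0],
    [0, 0, 0],
    [0, 0, 0],
    [0, 0, 0],
    [0, 0, 0],
    [0, 0, 0],
  ],
  delta_rot=[
    [0, 0, -0.04],
    [0, 0, -0.05],
    [0, 0, -0.05],
    [0, 0, 0],
    [0, 0, 0],
    [0, 0, 0],
    [0, 0, 0],
    [0, 0, 0],
  ],
)

```text
time: 13.3
eef_pos: [0.564, -0.002, 0.3359]
tcp_rot: [0.656, 0.755, 0.0, -0.0]
contact_force: [-0.8, -0.1, -3.3]
grip_width: 0.087
```

Run:
```python
from h import *
s=eyes.get_image("side");t=eyes.get_image("top")
m=monitor.state();print(m["eef_pos"],m["tcp_rot"],m["time"],m["contact_force"],m["grip_width"])
crop(s,"pics/h1.png",110,260,190,330,5)
crop(t,"pics/h2.png",60,180,250,380,6)
X=m["eef_pos"]-[0,0,.098]
for n,p in(("s",s),("t",t)):
  print([(np.round(d["location"],1).tolist(),round(d["conf"],2)) for d in landmark_of(p,"lid_mid")], proj(p,X))
  print([(np.round(d["location"],1).tolist(),round(d["conf"],2)) for d in landmark_of(p,"rack_slot")], proj(p,[.563,-.002,.008]))
```

```text
[ 0.56400164 -0.00205998  0.33589059] [ 6.55577150e-01  7.55128201e-01  8.89560263e-06 -2.95354921e-05] 13.4 [ 0.07666322 -0.46166801 -4.48959055] 0.08469151894014758
[([308.4, 355.6], 0.97), ([159.6, 270.1], 0.76), ([225.8, 347.0], 0.67)] [160.92321376 271.76415296]
[([219.4, 277.5], 0.64)] [223.16805732 275.92172014]
[([248.8, 203.7], 0.64)] [113.32017802 310.54840159]
[([138.9, 313.2], 0.91)] [135.87980119 311.97705574]
```

View pics/h1.png

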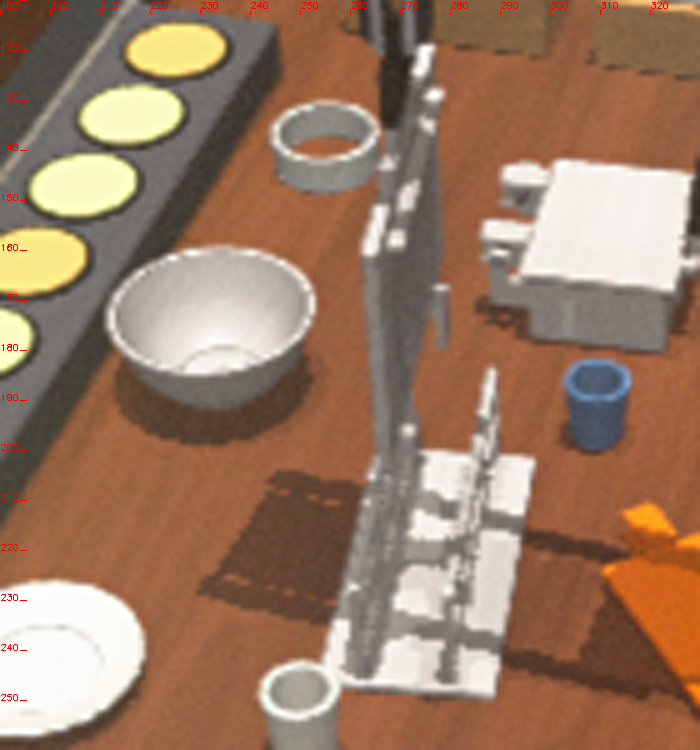

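View pics/h2.png

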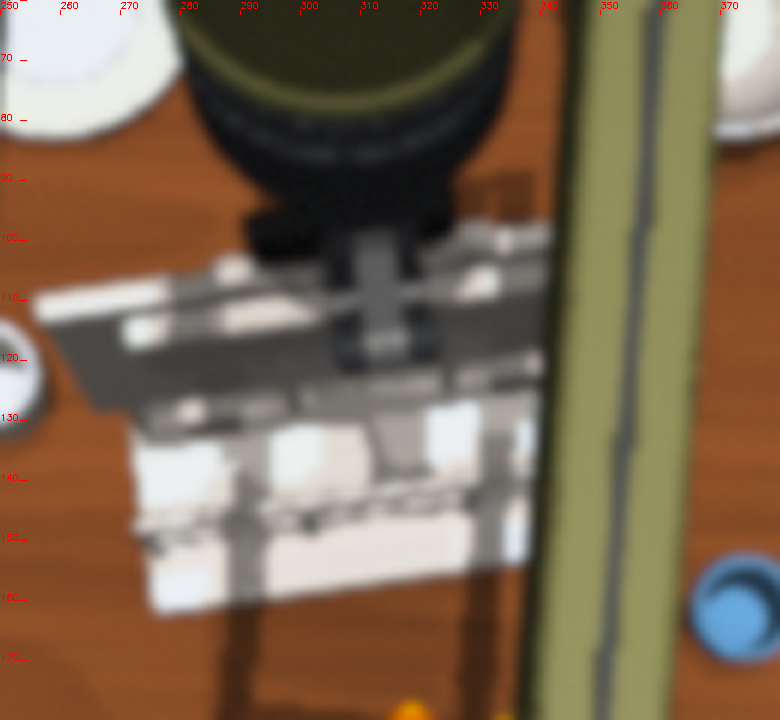

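Run:
```python
from h import *
s=eyes.get_image("side");t=eyes.get_image("top")
F={"rn":((228.5,260.5),(122,270)),"rf":((183,270.5),(112,350.5)),"fn":((230,279),(148.5,273)),"ff":((184.5,287.5),(136.5,355))}
T=[];S=[]
for k,(a,b) in F.items():
    X,r=tri(s,a,t,b);print(k,X.round(4),r,"t",atz(t,b,.081).round(4),"s",atz(s,a,.081).round(4)); T.append(atz(t,b,.081));S.append(atz(s,a,.081))
print(np.mean(T,0),np.mean(S,0))
a=cv2.imread("pics/a_side.png");b=cv2.imread("pics/a_top.png")
th=np.radians(8);c,si=np.cos(th),np.sin(th);cen=np.array([.563,-.002,0])
w=lambda x,y,z:cen+[x*c-y*si,x*si+y*c,z]
def cr(im,p,n,r0,r1,c0,c1,k=7):
    im=cv2.resize(im[r0:r1,c0:c1],None,fx=k,fy=k,interpolation=cv2.INTER_CUBIC)
    def L(A,B,col):
        q=[tuple(((proj(p,v)[::-1]-[c0,r0]+.5)*k).astype(int).tolist()) for v in(A,B)];cv2.line(im,*q,col,1)
    for x in(-.023,.023):
        L(w(x,-.1,.081),w(x,.1,.081),(0,0,255)); L(w(x,-.1,.008),w(x,.1,.008),(255,0,0))
    for x in(-.05,.05): L(w(x,-.1,.008),w(x,.1,.008),(0,255,0))
    for y in(-.1,.1): L(w(-.05,y,.008),w(.05,y,.008),(0,255,0))
    cv2.imwrite(n,im)
cr(a,s,"pics/i1.png",175,255,235,315);cr(b,t,"pics/i2.png",105,170,262,362)
```

```text
rn [0.5789 0.0935 0.0758] [array([-0.3, -1.2]), array([1.7, 0.3])] t [0.5818 0.0935] s [0.5736 0.0986]
rf [ 0.6033 -0.0913  0.083 ] [array([-0. , -0.1]), array([0.2, 0. ])] t [ 0.6043 -0.0914] s [ 0.6036 -0.0935]
fn [0.5233 0.0873 0.0756] [array([0.1, 0.6]), array([-0.8, -0.1])] t [0.5205 0.0864] s [0.5232 0.0924]
ff [ 0.5506 -0.1011  0.0789] [array([0.1, 0.7]), array([-1.1, -0.2])] t [ 0.5476 -0.1013] s [ 0.552  -0.0988]
[ 0.56356071 -0.0031798 ] [ 5.63105062e-01 -3.25872610e-04]
```

View pics/i1.png

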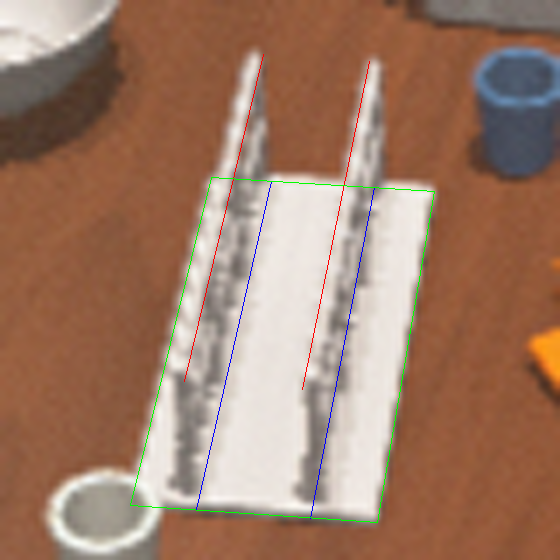

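View pics/i2.png

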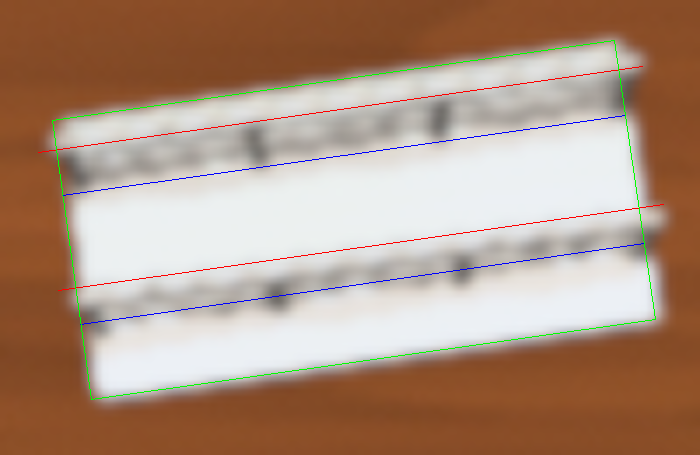

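The rack model overlays the picture within about 2 mm: slot centre (0.563, -0.002), yaw 8°. The lid is above it, so I'll lower it.

Call:
jog_arm(
  grip=[0, 0, 0, 0, 0, 0, 0, 0],
  translation=[
    [0, 0, 0.006],
    [0, 0, 0.012],
    [0, 0, 0.014],
    [0, 0, 0.014],
    [0, 0, 0.012],
    [0, 0, 0.008],
    [0, 0, 0.004],
    [0, 0, 0],
  ],
  delta_rot=[
    [0, 0, 0],
    [0, 0, 0],
    [0, 0, 0],
    [0, 0, 0],
    [0, 0, 0],
    [0, 0, 0],
    [0, 0, 0],
    [0, 0, 0],
  ],
)

```text
time: 14.5
eef_pos: [0.5637, -0.0021, 0.2652]
tcp_rot: [0.656, 0.755, -0.0, -0.0]
contact_force: [0.6, -0.6, -3.6]
grip_width: 0.091
```

Run:
```python
from h import *
s=eyes.get_image("side");t=eyes.get_image("top")
m=monitor.state();print(m["eef_pos"],m["tcp_rot"],m["time"],m["contact_force"],m["grip_width"])
crop(s,"pics/j1.png",130,255,230,320,6)
X=m["eef_pos"]-[0,0,.098]
print([(np.round(d["location"],1).tolist(),round(d["conf"],2)) for d in landmark_of(s,"lid_mid")], proj(s,X))
```

```text
[ 0.56443535 -0.00213348  0.26637167] [6.55548524e-01 7.55152896e-01 2.94577821e-04 3.86127987e-04] 14.6 [ 0.15557423 -0.54249444 -3.43259412] 0.09311419304118575
[([177.4, 271.1], 0.95), ([226.3, 349.1], 0.79), ([309.1, 354.6], 0.59)] [181.22024148 272.87547441]
```

View pics/j1.png

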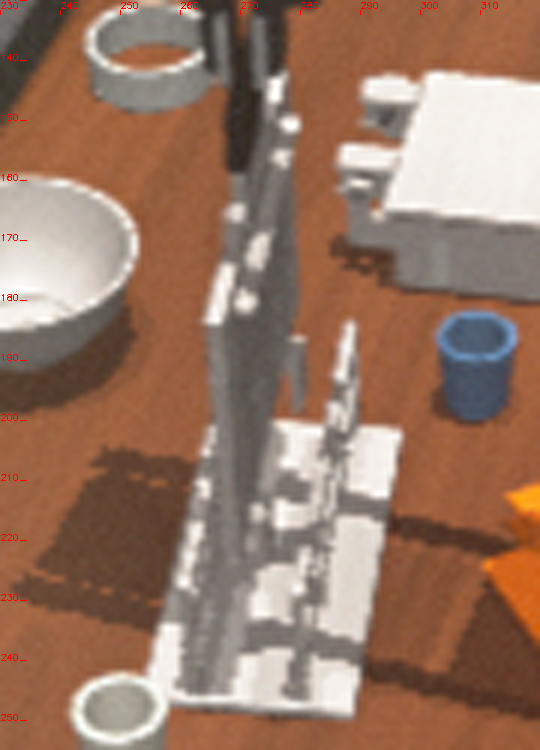

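Run:
```python
from h import *
s=eyes.get_image("side")
m=monitor.state();e=m["eef_pos"];print(e)
r0,c0,k=130,230,6
im=cv2.resize(s["image"][130:255,230:320,::-1],None,fx=k,fy=k,interpolation=cv2.INTER_CUBIC)
th=np.radians(8.1);c,si=np.cos(th),np.sin(th)
cen=e-[0,0,.0977]+np.array([-si,c,0])*.002
w=lambda x,y,z:cen+[x*c-y*si,x*si+y*c,z]
def L(A,B,col):
    q=[tuple(((proj(s,v)[::-1]-[c0,r0]+.5)*k).astype(int).tolist()) for v in(A,B)];cv2.line(im,*q,col,1)
for x,col in((-.004,(0,0,255)),(.004,(0,255,0))):
    P4=[w(x,-.095,.071),w(x,.095,.071),w(x,.095,-.071),w(x,-.095,-.071)]
    for i in range(4): L(P4[i],P4[(i+1)%4],col)
for y in(-.055,.055):
    L(w(-.004,y,-.071),w(-.004,y,-.1),(255,0,0));L(w(-.004,y-.01,-.1),w(-.004,y+.01,-.1),(255,0,0))
cv2.imwrite("pics/k1.png",im)
```

```text
[ 0.56456891 -0.00216046  0.26667703]
```

View pics/k1.png

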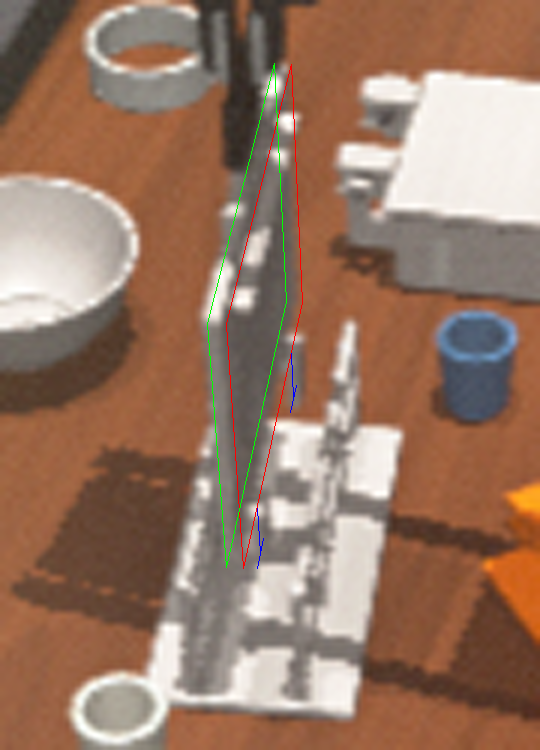

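The predicted lid outline matches within about 2 px, and the hooks hang between the fences. I'll continue down, slowing near the floor.

Call:
jog_arm(
  grip=[0, 0, 0, 0, 0, 0, 0, 0],
  translation=[
    [0, 0, 0.008],
    [0, 0, 0.01],
    [0, 0, 0.01],
    [0, 0, 0.01],
    [0, 0, 0.008],
    [0, 0, 0.006],
    [0, 0, 0.003],
    [0, 0, 0],
  ],
  delta_rot=[
    [0, 0, 0],
    [0, 0, 0],
    [0, 0, 0],
    [0, 0, 0],
    [0, 0, 0],
    [0, 0, 0],
    [0, 0, 0],
    [0, 0, 0],
  ],
)

```text
time: 15.5
eef_pos: [0.5638, -0.0021, 0.2104]
tcp_rot: [0.656, 0.755, -0.0, -0.0]
contact_force: [-0.2, -1.1, -3.1]
grip_width: 0.092
```

Call:
jog_arm(
  grip=[0, 0, 0, 0, 0],
  translation=[
    [0, 0, 0.002],
    [0, 0, 0.002],
    [0, 0, 0.001],
    [0, 0, 0],
    [0, 0, 0],
  ],
  delta_rot=[
    [0, 0, 0],
    [0, 0, 0],
    [0, 0, 0],
    [0, 0, 0],
    [0, 0, 0],
  ],
)

```text
time: 16.0
eef_pos: [0.5641, -0.0021, 0.206]
tcp_rot: [0.656, 0.755, 0.0, 0.0]
contact_force: [-0.5, 0.7, -3.6]
grip_width: 0.091
```

Call:
jog_arm(
  grip=[0, 0, 0, 0, 0],
  translation=[
    [0, 0, 0.001],
    [0, 0, 0.001],
    [0, 0, 0.001],
    [0, 0, 0],
    [0, 0, 0],
  ],
  delta_rot=[
    [0, 0, 0],
    [0, 0, 0],
    [0, 0, 0],
    [0, 0, 0],
    [0, 0, 0],
  ],
)

```text
time: 16.5
eef_pos: [0.5662, -0.0021, 0.2057]
tcp_rot: [0.656, 0.755, 0.002, 0.002]
contact_force: [-0.4, 0.1, 8.1]
grip_width: 0.091
```

Run:
```python
from h import *
s=eyes.get_image("side");t=eyes.get_image("top")
m=monitor.state();print(m["eef_pos"],m["time"],m["contact_force"])
crop(s,"pics/l1.png",140,260,230,320,6);crop(t,"pics/l2.png",80,170,250,380,6)
```

```text
[ 0.56617562 -0.00211174  0.2057242 ] 16.6 [-0.12703804  0.77366318  7.13433431]
```

View pics/l1.png

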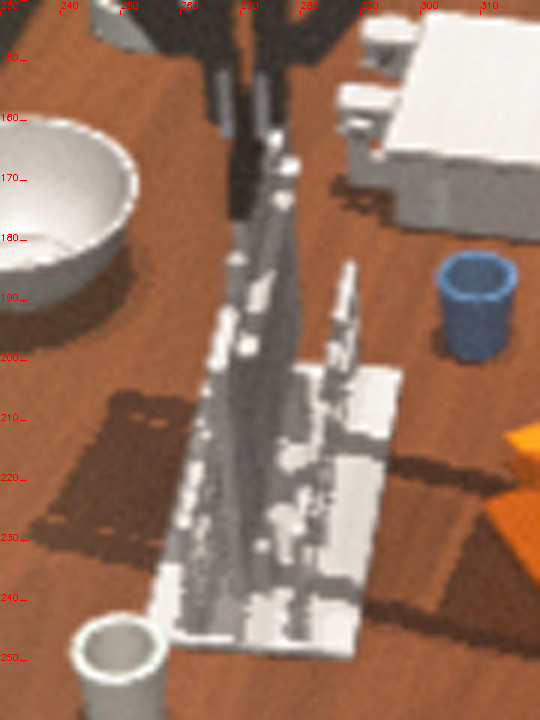

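View pics/l2.png

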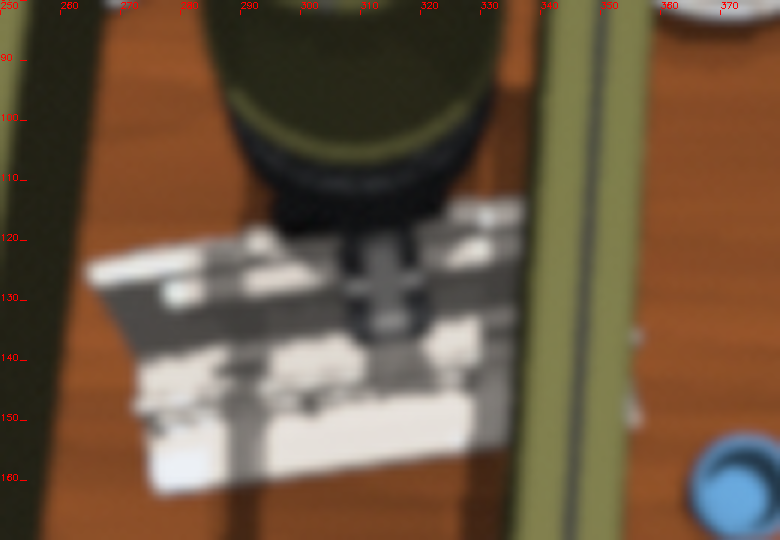

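The hooks have reached the floor: contact at exactly the expected height, +8 N. I'll ease off 1 mm, release, and then retreat upward.

Call:
jog_arm(
  grip=[0, 0, 0.012, 0.016, 0.022, 0.03, 0.04, 0.04],
  translation=[
    [0, 0, -0.001],
    [0, 0, 0],
    [0, 0, 0],
    [0, 0, 0],
    [0, 0, 0],
    [0, 0, 0],
    [0, 0, 0],
    [0, 0, 0],
  ],
  delta_rot=[
    [0, 0, 0],
    [0, 0, 0],
    [0, 0, 0],
    [0, 0, 0],
    [0, 0, 0],
    [0, 0, 0],
    [0, 0, 0],
    [0, 0, 0],
  ],
)

```text
time: 17.4
eef_pos: [0.5639, -0.0021, 0.2037]
tcp_rot: [0.656, 0.755, -0.0, -0.0]
contact_force: [-0.4, -0.2, 0.8]
grip_width: 0.47
```

Run:
```python
from h import *
s=eyes.get_image("side")
m=monitor.state();print(m["eef_pos"],m["time"],m["contact_force"],m["grip_width"])
crop(s,"pics/m1.png",140,260,230,320,6)
```

```text
[ 0.56397117 -0.00211454  0.20377562] 17.45 [-0.06434832  0.51600228  0.29184562] 0.4655261164485086
```

View pics/m1.png

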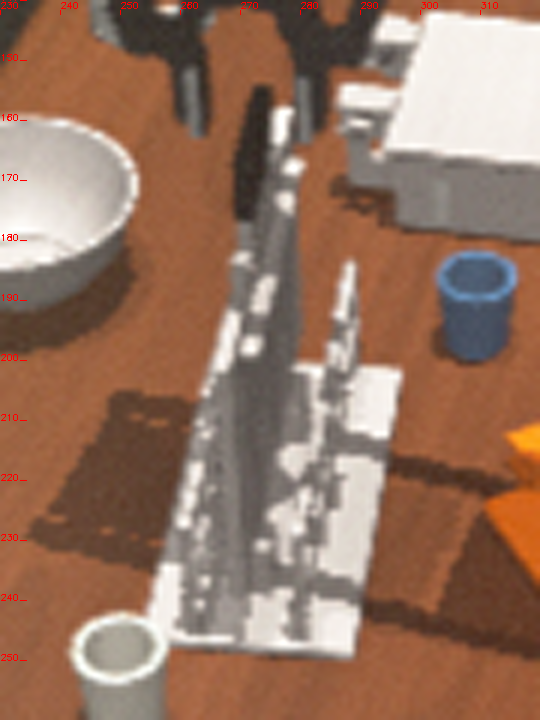

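The lid stands by itself, with the fingers open and clear of the grip (about (271,165)). I'll retreat straight up.

Call:
jog_arm(
  grip=[0.04, 0.04, 0.04, 0.04, 0.04, 0.04, 0.04, 0.04],
  translation=[
    [0, 0, -0.008],
    [0, 0, -0.015],
    [0, 0, -0.02],
    [0, 0, -0.025],
    [0, 0, -0.025],
    [0, 0, -0.02],
    [0, 0, 0],
    [0, 0, 0],
  ],
  delta_rot=[
    [0, 0, 0],
    [0, 0, 0],
    [0, 0, 0],
    [0, 0, 0],
    [0, 0, 0],
    [0, 0, 0],
    [0, 0, 0],
    [0, 0, 0],
  ],
)

```text
time: 18.25
eef_pos: [0.5641, -0.0021, 0.3173]
tcp_rot: [0.656, 0.755, 0.0, 0.0]
contact_force: [0.2, 0.1, -0.9]
grip_width: 0.466
```

Run:
```python
from h import *
s=eyes.get_image("side");t=eyes.get_image("top")
m=monitor.state();print(m["eef_pos"],m["time"],m["contact_force"],m["grip_width"])
crop(s,"pics/n1.png",120,260,230,350,5);crop(t,"pics/n2.png",80,170,250,380,6)
a=[landmark_of(p,"lid_mid") for p in(s,t)]
for p,q in zip((s,t),a): print([(np.round(d["location"],1).tolist(),round(d["conf"],2)) for d in q],proj(p,[.563,-.002,.108]))
# compare w/ picture later for rest
s2=eyes.get_image("side");print("motion",np.abs(s2["image"][150:260,230:300].astype(int)-s["image"][150:260,230:300]).mean())
```

```text
[ 0.56317264 -0.00202392  0.31567134] 18.35 [ 0.21502325 -0.40151957 -0.29762549] 0.46654714082045334
[([308.7, 353.7], 0.84), ([198.7, 273.4], 0.77), ([227.8, 348.7], 0.57)] [197.85774094 274.37470193]
[([127.3, 311.8], 0.72), ([247.3, 205.5], 0.57)] [127.5712912  311.42715382]
motion 2.392857142857143
```

View pics/n1.png

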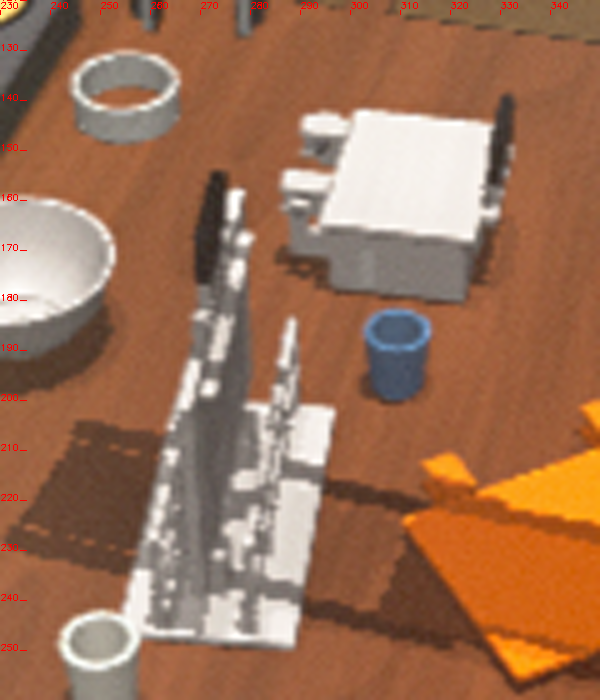

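View pics/n2.png

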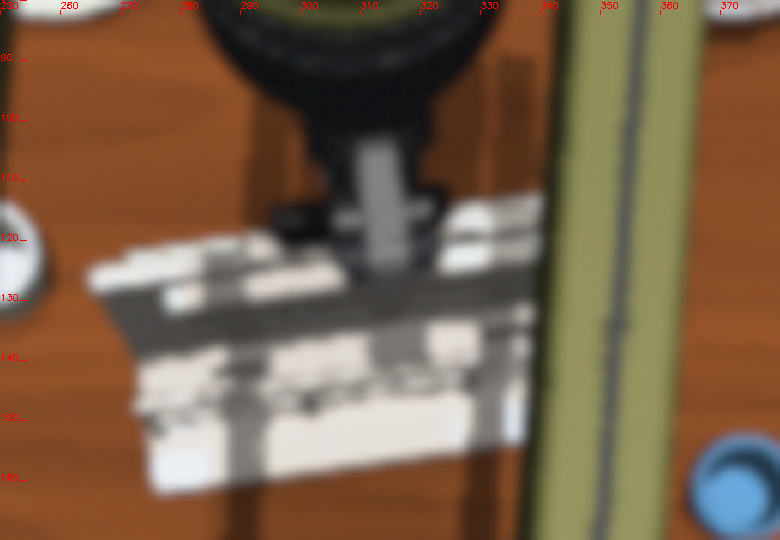

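The lid stands in the slot, and the network's lid_mid is within about 1 px of the goal projection in both views. The small box is shut and the gripper is clear. I'll compare the picture noise, then hand in.

Run:
```python
from h import *
a=eyes.get_image("side")["image"].astype(int);eyes.get_image("top");b=eyes.get_image("side")["image"].astype(int)
d=np.abs(a-b);print("lid",d[150:260,230:300].mean(),"static table",d[260:370,200:300].mean())
print(monitor.state()["time"]); print(arm.close_job())
```

```text
lid 2.3412121212121213 static table 2.1126666666666667
18.65
the job is handed in; nothing more can be done
None
```

The larger box's lid is standing hooks-down in the rack slot, let go there, and the smaller box was left shut. I handed the job in at 18.65 s, and no verdict is reported.

- **Moves:** I took the black grip from above and swung the lid upright on its pins. I then lifted it about 80 mm straight up, carried it to the rack, turned it 8° to match the slot and lowered it until the hooks touched the floor. The gripper opened and backed off about 110 mm straight up.
- **Floor contact:** the hooks met the slot floor at the height I had calculated, with about 8 N.
- **Position:** in both views the lid's detected centre lies within about 1 px of the slot-centre target, roughly 2 mm.
- **At rest:** frame-to-frame change on the lid (2.3) was about the same as on a static part of the counter (2.1), so it looks still.
- **Gripper and small box:** the force reading on the tool was near zero at the end, and the small box's lid looked shut in the last picture.
- **Not checked:** I measured no angle for the lid; it looks near upright in the side view. In the top view the arm hides part of it. No checks failed or disagreed.

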